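# Seat the crucible shelf in its locating notches and lock it

### The arm

A 6-joint arm with a two-finger parallel gripper is mounted at the origin on a cart in front of the work surface, level with it; the furniture and walls round the work are solid. World frame = base frame: x ahead of the robot, y to its left, z up, the work surface at z = 0. Lengths are in m, angles in rad, forces in N, time in s.
With the tool pointing down it reaches from about 0.35 to 0.875 m from the base axis. Payload 4.2 kg.
Tool frame: the origin (TCP) lies at the very end of the fingers, on their centre line; the grasp point (between the pads) lies 19 mm behind it (ctrl.grip_point_offset is the distance from the TCP to the grasp point, in m); z points along the fingers, y is the direction in which the jaws open and shut (so a half turn about z gives the same grasp; the last joint's range is limited). The gripper opens to 87 mm and grips with 3 to 60 N. Pads are 19 mm wide; open, the fingers measure 117 mm over their backs; the gripper's body (75 mm by 190 mm) begins 51 mm behind the grasp point.
Start: joints at [-0.854, 0.385, 0.008, 0, -1.194, -0.259], TCP at [0.276, -0.561, 0.223] pointing down, gripper open.
Joint ranges: [-3.14, 3.14], [-1.21, 2.06], [-1.07, 1.41], [-3.16, 2.05], [-2.99, -0.16], [-3.1, 3.1]. Speed limits (rad/s): [2.79, 2.79, 3.14, 3.14, 3.14, 3.14].

### API

Orientations are given as [roll, pitch, yaw] about the fixed x, y, z axes, in that order (R = Rz(yaw) Ry(pitch) Rx(roll)).
In Python, from bench import ctrl gives the robot as it stands.
- The arm moves only by the shell command python3 -m crank 'ROWS' [FORCE]. ROWS is a JSON object of lists of equal length, an entry for each row: "dp": the shift along the tool's x, y, z in cm, a list of three; "rot": the turn, a rotation vector about the tool's x, y, z in rad, a list of three; "grip": the closure in counts, from 0 (fully open) to 255 (shut). In form: {"dp": [[tx, ty, tz], ...], "rot": [[ax, ay, az], ...], "grip": [grip, ...]}. A call has 1 to 5 rows; each row shifts and turns the commanded pose from where the row before left it, along the tool's axes as they then stand; what a row does not reach is not made up. A row lasts 1/10 s, in which the tool goes at most 50 mm and 8.59 degrees, less where a joint would pass 70% of its speed; a pose out of reach is approached as far as the arm can. A call is refused whole if a number of a shift passes 5 or a number of a turn 0.15, either way. A call with a gripper value outside its range is refused whole. The fingers move at their own pace and stop on an object; FORCE is the grip in N (left out, the last holds). Time passes only in rows, so rows that do not move let the fingers close. It gives the time, the measured TCP pose, the force and the opening at its end, in the units of the state.
- ctrl.read_state(): the state, without advancing time (a new reading comes with each control period).
- ctrl.read_camera(name): name is "scene" or "top"; returns a dict with "pixels" (480x640x3 uint8, red, green, blue), "depth" (480x640 float32, m along the optical axis (not along the pixel's ray), 0 where there is no reading), "fx", "fy", "cx", "cy" (pixels), "extrinsics" (4x4, takes a point from camera to world coordinates). Camera axes: x right, y down, z forward; pixel columns grow to the right and rows downward; lengths in m; the calibration is good to about 2 mm. A picture is of the moment at which its call begins.
- ctrl.hand_in(): hands the job in, once; it reports no verdict.
The state is a dict: "time": time; "joint_positions": joint angles; "qvel": joint speeds; "joint_torque": joint torques, N m; "eef_pos": TCP position; "orientation": TCP orientation; "force": force on the tool from outside, world axes, zero at the start; "ft_torque": the same for the moment, N m; "grip_width": finger opening in m.
Only numpy, scipy, OpenCV 4.12 (cv2) and the standard library are available. Lean on these libraries where they do the work, as an engineer would, in place of code of your own. Each camera call takes 0.05 s, during which the arm holds its last target. There are 200 camera calls.

### The job

Push the loaded crucible shelf along its rails, without lifting it, until it drops into the locating notches and sits flat on the rails. Then push the brass turn-button round behind it, fully across, so that the shelf is locked in. The two crucibles must stay standing on the shelf untouched, and the things standing round the rack stay where they are.

Things in the scene. Friction and masses are not known exactly. Their poses are not given: they have to be found in the camera images.
- rack: Fixed low rack, grey side plates (tops at 58 mm) with two aluminium rails inside (tops 45 mm above the worktop). Origin on the worktop under the centre of the seated shelf; +y: the way the shelf is pushed, z up. In its frame it reaches from y = -215 to +85 and x = -72 to +72 mm, the turn-button's bracket to x = -88. No end stop: only the notches catch the shelf.
- shelf: Loose light-wood board 130 (x) x 150 (y) x 10 mm, 0.35-0.7 kg. Origin: centre of its underside; axes as the rack's; 2 mm side play. Two bars under it, 8 mm long, 6 mm high, at y = -60 and +60, ride on the rails (origin 51 mm above worktop). Starts 50-100 mm short (rack -y); slides at 1-5 N. At y = 0 of the rack (2 mm play) it drops 6 mm into the notches, whose walls then stop it hard.
- push_face (a point): Centre of the shelf's upright rear face, on its -y end, where it is pushed: board edge plus blue end plate, together a flat face 110 mm wide, from the board's underside to 30 mm above it; this point is 15 mm above the underside. The face looks to the shelf's -y.
- turn_button (a joint): Angle of the brass turn-button, rad: 0 = bar along the rack's -y, outside the side plate (open), growing counterclockwise seen from above, 1.57 = bar along the rack's +x, right across behind the seated shelf, against its stop. Starts 0 to 0.25. It turns stiffly (about 1 N at the tab) and stays where it is left.
- button_pivot (a point): Pivot of the turn-button, fixed on the rack at x = -82, y = -86 mm in its frame, at mid-height of the bar (66 mm above the worktop).
- button_tab (a point): Red round tab, 11 mm in diameter, standing 20 mm up on the brass bar of the turn-button, 56 mm from the pivot. The bar is 12 mm wide and 8 mm high (62 to 70 mm above the worktop) and ends 8 mm past the tab; the tab's top is 90 mm above the worktop. This point is on the tab's axis, 78 mm above the worktop.
- crucible_a: White porcelain crucible, 44 mm across, 36 mm high, standing loose on the shelf, 28 to 32 mm from the shelf's centre line on the -x side, front half. Origin at the centre of its underside.
- crucible_b: The same, on the +x side.
- red_jar: Sample jar with red cap, 45 mm across, 63 mm high, standing on the worktop to the left of the rack. Origin at the centre of its underside.
- weight: Small brass weight, 21 mm across, 24 mm high, standing to the right of the rack. Origin at the centre of its underside.
- stopper: Orange rubber stopper, 29 mm across, 25 mm high, standing to the right of the rack. Origin at the centre of its underside.
- seat (a point): Where the shelf's origin lies once seated: on the rack at x = 0, y = 0, 45 mm above the worktop. Each rail has two notches, 12 mm long along y and 9.5 mm deep, centred 60 mm before and past this point along y, marked yellow outside on the side plates.
Not all that is in view belongs to the job. What is shaped like the crucible_a but green or purple is not meant.

How it is judged:
By the outcome, as a careful person would: the job done as asked, in the order asked, and still so for the second after the job is handed in, with the robot touching nothing.
It also fails if it takes over 48 s, if anything falls off the work surface, if the arm or the gripper's body presses on something with over 40 N, if the wrist force passes 120 N, or if a joint passes its speed limit or range.

## Working session

There is one attempt and no reset: what is moved stays moved. The work goes in short steps, Python scripts to look and compute and a shell command to move; the robot and the scene stay as the last step left them, time stands still between calls to the robot, and variables do not carry over. Pictures are saved under pics/ and viewed, about 8 in all and at most 12, crops included, and the job is handed in when it is done.

```bash
mkdir -p pics; ls; cat > h.py <<'E'
import numpy as np, cv2, pickle
from bench import ctrl
def snap(name,tag):
    c=ctrl.read_camera(name); pickle.dump(c,open(f'pics/{tag}.pkl','wb'))
    cv2.imwrite(f'pics/{tag}.png',c['pixels'][:,:,::-1]); return c
def load(tag): return pickle.load(open(f'pics/{tag}.pkl','rb'))
def cloud(c):
    v,u=np.mgrid[0:480,0:640]; d=c['depth']
    P=np.stack([(u-c['cx'])/c['fx']*d,(v-c['cy'])/c['fy']*d,d],-1)
    E=np.array(c['extrinsics']); return P@E[:3,:3].T+E[:3,3]
def proj(c,p):
    E=np.array(c['extrinsics']); q=(np.atleast_2d(p)-E[:3,3])@E[:3,:3]
    return np.c_[q[:,0]/q[:,2]*c['fx']+c['cx'],q[:,1]/q[:,2]*c['fy']+c['cy']]
E
python3 - <<'E'
from h import *
for n in('top','scene'):
    c=snap(n,n+'0'); print(n,c['fx'],np.round(c['extrinsics'],3).tolist())
print(ctrl.read_state())
E
```

```text
pics
top 599.3545378224253 [[0.015, -0.987, 0.157, 0.322], [-1.0, -0.018, -0.013, -0.034], [0.016, -0.157, -0.988, 1.388], [0.0, 0.0, 0.0, 1.0]]
scene 617.0010861262091 [[0.717, -0.475, 0.511, -0.295], [-0.697, -0.469, 0.542, -0.897], [-0.018, -0.745, -0.667, 1.138], [0.0, 0.0, 0.0, 1.0]]
{'time': 0.1, 'joint_positions': array([-8.54388572e-01,  3.85463977e-01,  6.77548743e-03, -4.14831973e-04,
       -1.19400131e+00, -2.58636409e-01]), 'qvel': array([ 0.00025401, -0.00234018,  0.00249193,  0.00084792, -0.00051016,
       -0.00039057]), 'joint_torque': array([-7.09008655e-04, -3.91689134e+01,  1.87933069e+01,  4.23193708e+00,
        1.34294250e-02, -7.89773571e-05]), 'eef_pos': array([ 0.27601508, -0.56015727,  0.22158654]), 'orientation': array([ 3.13966355e+00, -1.11665255e-04, -2.68397420e+00]), 'force': array([ 0.81576328,  0.19013883, -0.80709244]), 'ft_torque': array([-0.01029535, -0.02179822,  0.06207098]), 'grip_width': 0.08666628827508217}
```

View pics/top0.png

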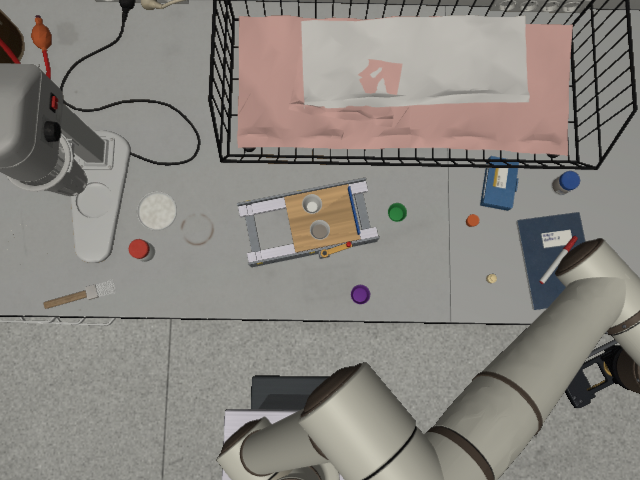

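View pics/scene0.png

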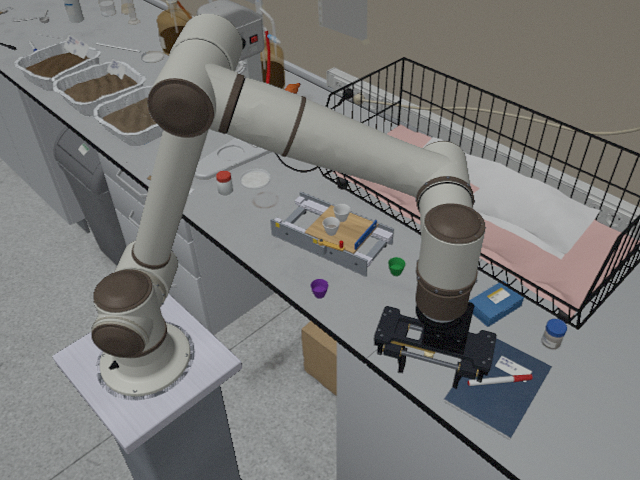

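Top view: the rack is at about (310,222), with the shelf's blue end plate at (355,212) and white crucibles at (312,203) and (320,229). The button pivot is at (324,253) and its red tab at (349,244). Candidates for the crucibles are green (397,212) and purple (360,294), which are decoys, and the two white ones on the shelf, which are the real ones. Candidates for the red tab are the red tab (349,244), the red jar cap (139,248), the red pen (565,250) and the orange stopper (473,220). I choose (349,244) and will check it in a crop.

```bash
cat > meas.py <<'E'
from h import *
def rack(c):
    P=cloud(c); 
    m=(P[...,2]>.050)&(P[...,2]<.066)&(c['depth']>0)
    m[:170]=0;m[275:]=0;m[:,:230]=0;m[:,385:]=0
    return P,m
def tabbar(c):
    hsv=cv2.cvtColor(c['pixels'],cv2.COLOR_RGB2HSV); H,S,V=[hsv[...,i].astype(int) for i in range(3)]
    red=((H<6)|(H>174))&(S>150)&(V>90); bra=(H>14)&(H<26)&(S>140)
    blue=(H>100)&(H<125)&(S>120)
    return red,bra,blue
E
python3 - <<'E'
from meas import *
c=load('top0'); P,m=rack(c)
r=c['pixels'][160:280,225:425,::-1]
cv2.imwrite('pics/crop0.png',cv2.resize(r,None,fx=4,fy=4,interpolation=cv2.INTER_CUBIC))
z=P[...,2]
for (u,v) in [(250,263),(300,190),(270,230),(310,225),(345,205),(355,212),(349,244),(324,253),(312,200),(320,225),(397,208),(360,292)]:
    print((u,v),np.round(P[v,u],4))
pts=P[m][:,:2]; print(len(pts))
rc=cv2.minAreaRect((pts*1000).astype(np.float32)); print(rc, cv2.boxPoints(rc))
red,bra,blue=tabbar(c)
for n,k in(('red',red),('bra',bra),('blue',blue)):
    k[:170]=0;k[275:]=0;k[:,:230]=0;k[:,385:]=0
    print(n,k.sum(),np.round(np.median(P[k],0),4),np.argwhere(k).mean(0))
E
```

```text
(250, 263) [0.4749 0.1067 0.0606]
(300, 190) [ 0.6445 -0.0008  0.0568]
(270, 230) [ 0.5608  0.069  -0.0012]
(310, 225) [ 0.5631 -0.0251  0.0612]
(345, 205) [ 0.6108 -0.1035  0.0603]
(355, 212) [ 0.5894 -0.1244  0.0876]
(349, 244) [ 0.5173 -0.1116  0.0886]
(324, 253) [ 0.499  -0.0574  0.0698]
(312, 200) [ 0.6179 -0.0286  0.0738]
(320, 225) [ 0.5615 -0.0475  0.0726]
(397, 208) [ 0.6152 -0.2275  0.0173]
(360, 292) [ 0.4178 -0.1422  0.0143]
3758
((568.2770385742188, -21.445388793945312), (162.2398223876953, 299.5956726074219), 12.386651992797852) [[ 456.9126    107.464645]
 [ 521.1782   -185.15712 ]
 [ 679.6415   -150.35542 ]
 [ 615.37585   142.26634 ]]
red 18 [ 0.5177 -0.1094  0.0886] [243.83333333 348.33333333]
bra 126 [ 0.5069 -0.0797  0.0705] [249.92063492 332.73015873]
blue 102 [ 0.5963 -0.1206  0.0797] [209.65686275 353.30392157]
```

View pics/crop0.png

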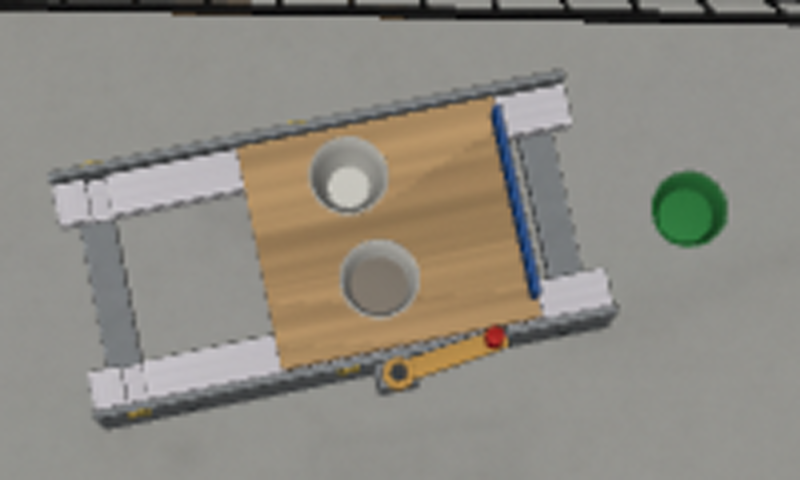

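The crop confirms the red tab on the brass bar at crop (495,337), two white crucibles on the board, the blue plate at the rear, and the green decoy behind the rack. Next I'll refine the pose and check the basket clearance.

```bash
cat >> meas.py <<'E'
from scipy.optimize import least_squares
R0=np.array([.56215,.04375]); TH=.2162
def torack(p,o=R0,t=TH):
    d=np.atleast_2d(p)[:,:2]-o; return np.c_[d@[np.cos(t),np.sin(t)],d@[-np.sin(t),np.cos(t)]]
def fromrack(p,o=R0,t=TH):
    p=np.atleast_2d(p); return o+p[:,:1]*[np.cos(t),np.sin(t)]+p[:,1:2]*[-np.sin(t),np.cos(t)]
E
python3 - <<'E'
from meas import *
c=load('top0');P=cloud(c)
Z=P[...,2]; red,bra,blue=tabbar(c)
Q=torack(P.reshape(-1,3)).reshape(480,640,2)
box=(abs(Q[...,0])<.1)&(Q[...,1]>-.23)&(Q[...,1]<.1)
# plate outer edges: for y bins, extreme x of points z in 52..62
m=box&(Z>.05)&(Z<.064)
for y in np.arange(-.2,.09,.04):
    k=m&(abs(Q[...,1]-y)<.006); x=Q[...,0][k]; print('y%.2f x %.4f %.4f'%(y,x.min(),x.max()))
for n,k in(('blue z>.075',blue&box&(Z>.075)),('red',red&box&(Z>.08)),('bra',bra&box&(Z>.066)&(Z<.075))):
    print(n,k.sum(),np.round(Q[k].mean(0),4),np.round(Q[k].min(0),4),np.round(Q[k].max(0),4), np.round(P[k].mean(0),4))
wood=box&(Z>.055)&(Z<.066)&(abs(Q[...,0])<.05)
print('wood y',np.percentile(Q[...,1][wood],[0,1,99,100]), np.median(Z[wood]))
for s in(-1,1):
    k=box&(Z>.085)&(Z<.105)&(Q[...,0]*s>.01)&(abs(Q[...,0])<.06)&~blue&~red&(Q[...,1]>-.13)
    print('cruc',k.sum(),np.round(Q[k].min(0),4),np.round(Q[k].max(0),4))
b=(P[...,0]>.62)&(P[...,0]<.8)&(Z>.02)&(abs(P[...,1]+.1)<.25)&~box
print('basket near',[ (h,round(float(P[...,0][b&(Z>h)].min()),3)) for h in(.03,.08,.12,.16)],Z[b].max())
# overlay
im=c['pixels'][:,:,::-1].copy(); im=cv2.resize(im[160:280,225:425],None,fx=4,fy=4)
def poly(pts,z,col):
    w=np.c_[fromrack(np.array(pts)),np.full(len(pts),z)]; uv=(proj(c,w)-[225,160])*4+2
    cv2.polylines(im,[uv.round().astype(np.int32)],True,col,1)
poly([(-.072,-.215),(.072,-.215),(.072,.085),(-.072,.085)],.058,(0,0,255))
poly([(-.086,-.086),(-.082,-.082),(-.078,-.086),(-.082,-.09)],.07,(255,0,0))
ys=Q[...,1][blue&box&(Z>.075)].mean()+.073
poly([(-.065,ys-.075),(.065,ys-.075),(.065,ys+.075),(-.065,ys+.075)],.061,(0,255,0)); print('shelf y guess',ys)
cv2.imwrite('pics/ov0.png',im)
E
```

```text
y-0.20 x -0.0724 0.0713
y-0.16 x -0.0726 0.0710
y-0.12 x -0.0705 0.0710
y-0.08 x -0.0891 0.0708
y-0.04 x -0.0737 0.0703
y0.00 x -0.0731 0.0706
y0.04 x -0.0731 0.0701
y0.08 x -0.0738 0.0694
blue z>.075 87 [-0.0029 -0.1686] [-0.0553 -0.1709] [ 0.0508 -0.1663] [ 0.5955 -0.1215  0.0804]
red 16 [-0.0759 -0.141 ] [-0.0808 -0.1452] [-0.0719 -0.1372] [ 0.5182 -0.1102  0.0882]
bra 111 [-0.0805 -0.1107] [-0.0914 -0.1475] [-0.0724 -0.0782] [ 0.5073 -0.0816  0.0705]
wood y [-0.16797024 -0.16669067 -0.02338121 -0.02195999] 0.061166258295912934
cruc 102 [-0.0551 -0.1068] [-0.0116 -0.0632]
cruc 83 [ 0.0105 -0.101 ] [ 0.0491 -0.0578]Traceback (most recent call last):
  File "<stdin>", line 18, in <module>
    return umr_minimum(a, axis, None, out, keepdims, initial, where)
ValueError: zero-size array to reduction operation minimum which has no identity
```

```bash
sed -i 's/R0=.*/R0=np.array([.5606,.0434]); TH=.222/' meas.py
python3 - <<'E'
from meas import *
c=load('top0');P=cloud(c)
Z=P[...,2]; red,bra,blue=tabbar(c)
Q=torack(P.reshape(-1,3)).reshape(480,640,2)
box=(abs(Q[...,0])<.1)&(Q[...,1]>-.23)&(Q[...,1]<.1)
for n,k in(('blue',blue&box&(Z>.075)),('red',red&box&(Z>.08))): print(n,np.round(Q[k].mean(0),4),np.round(Q[k].min(0),4),np.round(Q[k].max(0),4))
b=(P[...,0]>.6)&(P[...,0]<.85)&(Z>.02)&(abs(P[...,1]+.1)<.25)&~box
for h in(.03,.06,.08,.1,.12,.14):
    x=P[...,0][b&(Z>h)]; print(h,len(x),x.min() if len(x) else 0)
im=cv2.resize(c['pixels'][160:280,225:425,::-1],None,fx=4,fy=4)
def poly(pts,z,col):
    w=np.c_[fromrack(np.array(pts)),np.full(len(pts),z)]; uv=(proj(c,w)-[225,160])*4+2
    cv2.polylines(im,[uv.round().astype(np.int32)],True,col,1)
poly([(-.072,-.215),(.072,-.215),(.072,.085),(-.072,.085)],.058,(0,0,255))
poly([(-.086,-.086),(-.082,-.082),(-.078,-.086),(-.082,-.09)],.07,(255,0,0))
ys=-.0965
poly([(-.065,ys-.075),(.065,ys-.075),(.065,ys+.075),(-.065,ys+.075)],.061,(0,255,0))
cv2.imwrite('pics/ov0.png',im)
s=ctrl.read_state(); print(torack(s['eef_pos']),s['orientation'], 'yaw goal',TH-np.pi/2)
E
```

```text
blue [-0.0023 -0.1686] [-0.0547 -0.171 ] [ 0.0514 -0.1662]
red [-0.0752 -0.1405] [-0.08   -0.1448] [-0.0711 -0.1367]
0.03 11146 0.6003743564701289
0.06 3619 0.6850327933863263
0.08 1553 0.6850327933863263
0.1 656 0.6850327933863263
0.12 634 0.6850327933863263
0.14 0 0
[[-0.41049277 -0.52608521]] [ 3.13966355e+00 -1.11665255e-04 -2.68397420e+00] yaw goal -1.3487963267948966
```

View pics/ov0.png

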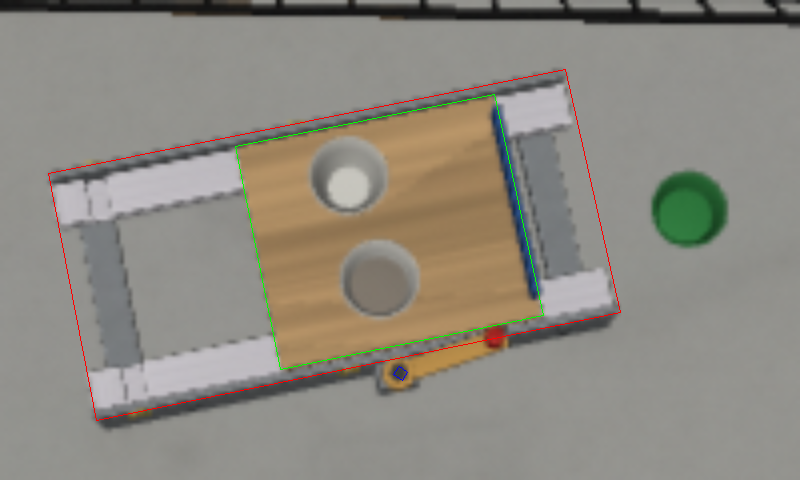

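The overlay fits the rack and shelf edges to about 1 mm. In the rack frame the shelf is at y ≈ -96.5 mm and the tab at (-75,-141), i.e. 0.12 rad. I'll push with closed fingers and the jaws along rack y, because the basket rim is too close for the gripper body the other way. In that pose tool x = -rack x, tool y = rack y and tool z is down.

```bash
cat > st.py <<'E'
from meas import *
s=ctrl.read_state(); y=s['orientation']; f=s['force']; F=torack(f[:2]+R0)[0]
q=torack(s['eef_pos'])[0]*1000
print('t%.2f rack x%.1f y%.1f z%.1f yawrel(-pi) %.3f rp %s F rack %s %.1f grip %.4f q6 %.2f'%(s['time'],*q,s['eef_pos'][2]*1000,(y[2]-TH+np.pi+np.pi)%(2*np.pi)-np.pi,np.round(y[:2],3),np.round(F,1),f[2],s['grip_width'],s['joint_positions'][5]))
E
python3 -m crank '{"dp":[[0,0,0],[0,0,0],[0,0,0]],"rot":[[0,0,0.118],[0,0,0.118],[0,0,0]],"grip":[255,255,255]}' 20
python3 st.py
python3 -m crank '{"dp":[[-3,2.2,0],[-3,2.2,0],[-3,2.2,0],[-3,2.2,0],[-3,2.2,0]],"rot":[[0,0,0],[0,0,0],[0,0,0],[0,0,0],[0,0,0]],"grip":[255,255,255,255,255]}' 20 >/dev/null
python3 st.py
```

```text
time: 0.4
eef_pos: [0.2761, -0.5603, 0.2219]
orientation: [3.14, -0.0, -2.92]
force: [1.0, 0.5, 0.3]
grip_width: 0.0705
t0.40 rack x-410.5 y-526.2 z221.9 yawrel(-pi) -0.000 rp [ 3.14 -0.  ] F rack [1.1 0.3] 0.3 grip 0.0705 q6 -0.49
t0.90 rack x-259.4 y-415.5 z222.4 yawrel(-pi) 0.003 rp [ 3.141 -0.   ] F rack [0.8 0.2] -0.5 grip 0.0313 q6 -0.82
```

```bash

python3 -m crank '{"dp":[[-3,2.2,0],[-3,2.2,0],[-3,2.2,0],[-3,2.2,0],[-3,2.2,0]],"rot":[[0,0,0],[0,0,0],[0,0,0],[0,0,0],[0,0,0]],"grip":[255,255,255,255,255]}' >/dev/null
python3 st.py
python3 -m crank '{"dp":[[-3,2.2,0],[-3,2.2,0],[-3,2.2,0],[-1.9,2.2,0],[0,0,0]],"rot":[[0,0,0],[0,0,0],[0,0,0],[0,0,0],[0,0,0]],"grip":[255,255,255,255,255]}' >/dev/null
python3 st.py
```

```text
t1.40 rack x-109.3 y-305.5 z222.4 yawrel(-pi) 0.003 rp [ 3.141 -0.   ] F rack [ 0.  -1.2] -0.1 grip 0.0011 q6 -1.13
t1.90 rack x0.8 y-216.1 z221.6 yawrel(-pi) 0.006 rp [ 3.141e+00 -1.000e-03] F rack [-0.1  0.1] -0.8 grip 0.0006 q6 -1.33
```

```bash

python3 -m crank '{"dp":[[0,0,3],[0,0,3],[0,0,3],[0,0,3],[0,0,2]],"rot":[[0,0,0],[0,0,0],[0,0,0],[0,0,0],[0,0,0]],"grip":[255,255,255,255,255]}' >/dev/null
python3 st.py
python3 -m crank '{"dp":[[0,0,1.2],[0,0,0.9],[0,0,0],[0,0,0]],"rot":[[0,0,0],[0,0,0],[0,0,0],[0,0,0]],"grip":[255,255,255,255]}' >/dev/null
python3 st.py
python3 - <<'E'
from h import *
c=snap('scene','scene1')
cv2.imwrite('pics/s1c.png',cv2.resize(c['pixels'][150:300,240:440,::-1],None,fx=4,fy=4))
E
```

```text
t2.40 rack x-3.2 y-218.8 z80.1 yawrel(-pi) 0.001 rp [ 3.14e+00 -3.00e-03] F rack [0.2 0.8] -0.4 grip 0.0007 q6 -1.33
t2.80 rack x-0.7 y-219.1 z62.5 yawrel(-pi) 0.000 rp [-3.141e+00  1.000e-03] F rack [-0.2  0.7] -0.4 grip 0.0001 q6 -1.33
```

View pics/s1c.png

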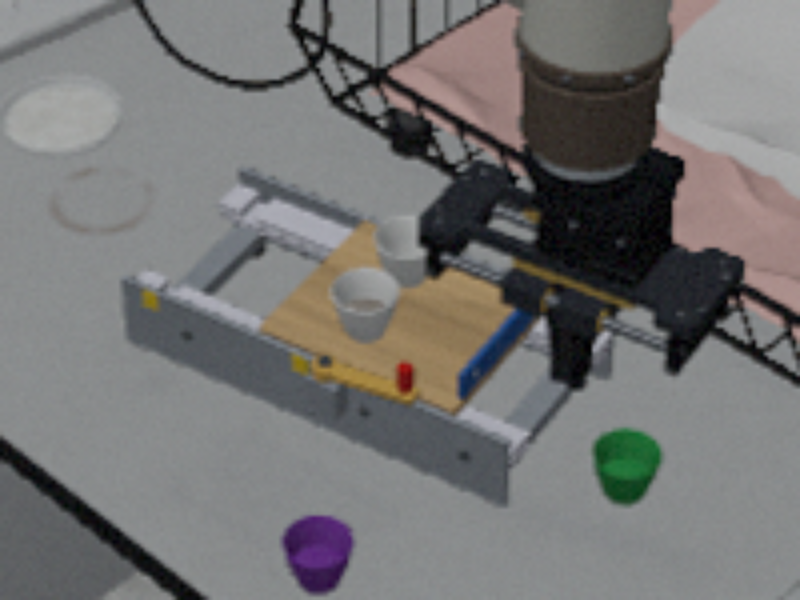

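The picture shows the closed fingers at crop (570,350), standing behind the blue plate at (490,350). The gripper body is above the crucibles. Now the approach and push.

```bash

python3 -m crank '{"dp":[[0,1,0.2],[0,1,0],[0,0.5,0],[0,0.3,0],[0,0.2,0]],"rot":[[0,0,0],[0,0,0],[0,0,0],[0,0,0],[0,0,0]],"grip":[255,255,255,255,255]}' >/dev/null
python3 st.py
python3 -m crank '{"dp":[[0,0.2,0],[0,0.2,0],[0,0.2,0],[0,0.2,0],[0,0.2,0]],"rot":[[0,0,0],[0,0,0],[0,0,0],[0,0,0],[0,0,0]],"grip":[255,255,255,255,255]}' >/dev/null
python3 st.py
python3 -m crank '{"dp":[[0,0.3,0],[0,0.3,0],[0,0.4,0],[0,0.4,0],[0,0.4,0]],"rot":[[0,0,0],[0,0,0],[0,0,0],[0,0,0],[0,0,0]],"grip":[255,255,255,255,255]}' >/dev/null
python3 st.py
python3 - <<'E'
from meas import *
c=snap('top','top1'); P=cloud(c);Z=P[...,2];Q=torack(P.reshape(-1,3)).reshape(480,640,2)
cv2.imwrite('pics/t1c.png',cv2.resize(c['pixels'][160:280,225:425,::-1],None,fx=4,fy=4))
w=(Z>.055)&(Z<.066)&(abs(Q[...,0])<.05)&(abs(Q[...,1])<.1); print('front edge',np.percentile(Q[...,1][w],99),'shelf y',np.percentile(Q[...,1][w],99)-.0735)
E
```

```text
t3.35 rack x-1.1 y-188.1 z59.8 yawrel(-pi) 0.001 rp [-3.141  0.   ] F rack [ 0.6 -0.2] 0.4 grip 0.0003 q6 -1.38
t3.85 rack x-1.3 y-179.2 z59.5 yawrel(-pi) -0.000 rp [-3.141  0.   ] F rack [-0.3 -3.3] -1.2 grip 0.0004 q6 -1.40
t4.35 rack x-1.4 y-160.3 z59.5 yawrel(-pi) -0.000 rp [ 3.142 -0.   ] F rack [-0.4 -3.9] -0.6 grip 0.0004 q6 -1.43
front edge -0.02998851542830602 shelf y -0.10348851542830602
```

View pics/t1c.png

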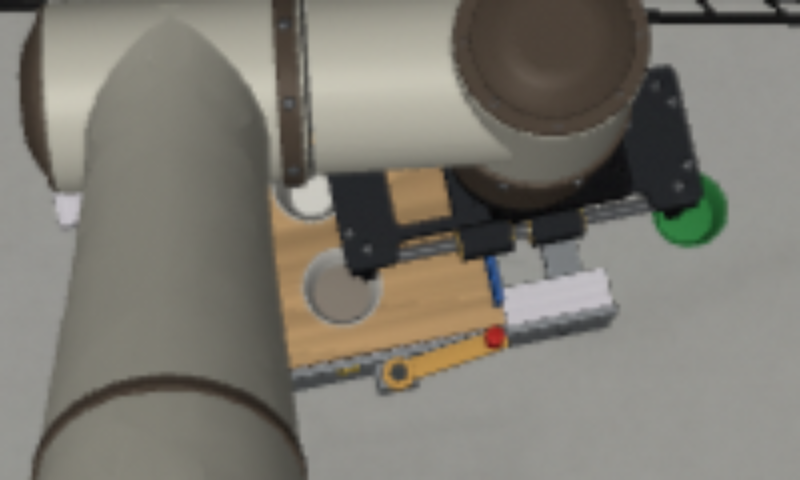

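Top view: the shelf has slid, with the blue plate's end now at crop (495,280). The arm hides the front. From here I track the shelf by its blue plate.

```bash
cat > sh.py <<'E'
import sys
from meas import *
def shelf(c):
    P=cloud(c);Z=P[...,2];Q=torack(P.reshape(-1,3)).reshape(480,640,2); red,bra,blue=tabbar(c)
    k=blue&(abs(Q[...,0])<.06)&(Q[...,1]>-.2)&(Q[...,1]<-.05)&(Z>.066)&(Z<.095)
    r=red&(Z>.08)&(abs(Q[...,0])<.1)&(abs(Q[...,1]+.1)<.07)
    print('blue n%d shelf y %.1f ztop %.1f xr %.1f..%.1f | red n%d %s'%(k.sum(),1000*Q[k][:,1].mean()+72.1,1000*np.percentile(Z[k],80),1000*Q[k][:,0].min(),1000*Q[k][:,0].max(),r.sum(),np.round(1000*Q[r].mean(0),1)))
for t in sys.argv[1:]:
    import os
    shelf(load(t) if os.path.exists(f'pics/{t}.pkl') else snap('top',t))
E
python3 sh.py top0 top1
python3 -m crank '{"dp":[[0,0.4,0],[0,0.4,0],[0,0.4,0],[0,0.4,0],[0,0.4,0]],"rot":[[0,0,0],[0,0,0],[0,0,0],[0,0,0],[0,0,0]],"grip":[255,255,255,255,255]}' >/dev/null
python3 st.py
python3 -m crank '{"dp":[[0,0.4,0],[0,0.4,0],[0,0.4,0],[0,0.4,0],[0,0.4,0]],"rot":[[0,0,0],[0,0,0],[0,0,0],[0,0,0],[0,0,0]],"grip":[255,255,255,255,255]}' >/dev/null
python3 st.py; python3 sh.py top2
```

```text
blue n101 shelf y -96.3 ztop 82.1 xr -54.7..51.4 | red n16 [ -75.2 -140.5]
blue n23 shelf y -75.2 ztop 83.6 xr -55.6..-28.0 | red n17 [ -75.5 -140.4]
t4.90 rack x-1.4 y-140.3 z59.5 yawrel(-pi) -0.000 rp [ 3.142 -0.   ] F rack [ 0.6 -2.7] -0.5 grip 0.0005 q6 -1.46
t5.40 rack x-1.3 y-120.3 z59.5 yawrel(-pi) -0.000 rp [ 3.142 -0.   ] F rack [ 0.1 -3.5] -1.9 grip 0.0009 q6 -1.50
blue n21 shelf y -35.7 ztop 81.9 xr -54.4..-31.1 | red n15 [ -76.1 -140.3]
```

```bash

python3 -m crank '{"dp":[[0,0.4,0],[0,0.4,0],[0,0.4,0],[0,0.4,0],[0,0.4,0]],"rot":[[0,0,0],[0,0,0],[0,0,0],[0,0,0],[0,0,0]],"grip":[255,255,255,255,255]}' >/dev/null
python3 st.py
python3 -m crank '{"dp":[[0,0.3,0],[0,0.2,0],[0,0.2,0],[0,0.1,0],[0,0.1,0]],"rot":[[0,0,0],[0,0,0],[0,0,0],[0,0,0],[0,0,0]],"grip":[255,255,255,255,255]}' >/dev/null
python3 st.py
python3 -m crank '{"dp":[[0,0.1,0],[0,0.1,0],[0,0.1,0]],"rot":[[0,0,0],[0,0,0],[0,0,0]],"grip":[255,255,255]}' >/dev/null
python3 st.py; python3 sh.py top3
```

```text
t5.95 rack x-1.3 y-100.3 z59.6 yawrel(-pi) -0.000 rp [-3.142 -0.   ] F rack [-0.6 -3.4] -0.3 grip 0.0006 q6 -1.53
t6.45 rack x-1.3 y-91.6 z59.5 yawrel(-pi) -0.000 rp [-3.142 -0.   ] F rack [ 0.2 -2.3] -1.5 grip 0.0006 q6 -1.55
t6.75 rack x-1.2 y-88.6 z59.6 yawrel(-pi) -0.000 rp [-3.142  0.   ] F rack [-0.5 -3.3] -0.7 grip 0.0006 q6 -1.55
blue n20 shelf y -4.5 ztop 81.0 xr -55.8..-29.5 | red n15 [ -76.  -140.3]
```

```bash

python3 -m crank '{"dp":[[0,0.08,0],[0,0.08,0]],"rot":[[0,0,0],[0,0,0]],"grip":[255,255]}' >/dev/null
python3 st.py; python3 sh.py top4
python3 -m crank '{"dp":[[0,0.07,0],[0,0.07,0]],"rot":[[0,0,0],[0,0,0]],"grip":[255,255]}' >/dev/null
python3 st.py; python3 sh.py top5
```

```text
t7.00 rack x-1.2 y-87.0 z59.5 yawrel(-pi) -0.000 rp [3.142 0.   ] F rack [ 0.4 -2.6] -2.1 grip 0.0002 q6 -1.56
blue n18 shelf y -2.8 ztop 82.8 xr -55.2..-31.4 | red n15 [ -76.  -140.3]
t7.25 rack x-1.2 y-85.5 z59.6 yawrel(-pi) -0.000 rp [3.141 0.   ] F rack [ 0.  -3.7] -0.3 grip 0.0004 q6 -1.56
blue n17 shelf y -1.4 ztop 82.3 xr -53.8..-31.3 | red n14 [ -75.7 -140.7]
```

```bash

python3 -m crank '{"dp":[[0,0.06,0],[0,0.06,0]],"rot":[[0,0,0],[0,0,0]],"grip":[255,255]}' >/dev/null
python3 st.py; python3 sh.py top6
python3 -m crank '{"dp":[[0,0.05,0],[0,0.05,0]],"rot":[[0,0,0],[0,0,0]],"grip":[255,255]}' >/dev/null
python3 st.py; python3 sh.py top7
```

```text
t7.50 rack x-1.3 y-84.6 z59.6 yawrel(-pi) 0.000 rp [-3.141 -0.   ] F rack [-0.1 -3.3] -0.7 grip 0.0006 q6 -1.56
blue n18 shelf y -0.6 ztop 76.2 xr -55.6..-30.1 | red n16 [ -76.2 -140.1]
t7.75 rack x-1.3 y-83.6 z59.6 yawrel(-pi) -0.000 rp [-3.141 -0.   ] F rack [ 0.6 -2.6] -0.1 grip 0.0003 q6 -1.56
blue n20 shelf y 0.5 ztop 76.0 xr -55.2..-29.9 | red n15 [ -75.9 -140.4]
```

The end plate dropped 6 mm, from 82 to 76 mm. I'll back off, check that the shelf is flat, and go to the start point for the tab.

```bash

python3 -m crank '{"dp":[[0,-0.5,0],[0,-1,0],[0,-1.2,0],[0,0,-2],[0,0,-3]],"rot":[[0,0,0],[0,0,0],[0,0,0],[0,0,0],[0,0,0]],"grip":[255,255,255,255,255]}' >/dev/null
python3 -m crank '{"dp":[[0,0,-3],[2.5,-0.8,0],[2.5,-0.8,0],[2.5,-0.7,0],[2.4,-0.7,0]],"rot":[[0,0,0],[0,0,0],[0,0,0],[0,0,0],[0,0,0]],"grip":[255,255,255,255,255]}' >/dev/null
python3 -m crank '{"dp":[[0,0,0],[0,0,0]],"rot":[[0,0,0],[0,0,0]],"grip":[255,255]}' >/dev/null
python3 st.py; python3 sh.py top8
python3 - <<'E'
from meas import *
c=load('top8');s=snap('scene','scene8')
a=cv2.resize(c['pixels'][170:280,230:420,::-1],(760,440)); 
cv2.imwrite('pics/c8.png',cv2.resize(s['pixels'][160:300,250:430,::-1],None,fx=4,fy=4))
cv2.imwrite('pics/c8t.png',a)
for n,d in(('top',c),('scene',s)):
    P=cloud(d);Q=torack(P.reshape(-1,3)).reshape(480,640,2);Z=P[...,2]
    hsv=cv2.cvtColor(d['pixels'],cv2.COLOR_RGB2HSV).astype(int)
    w=(hsv[...,0]>8)&(hsv[...,0]<22)&(hsv[...,1]>70)&(Z>.045)&(Z<.067)&(abs(Q[...,0])<.062)&(abs(Q[...,1])<.078)
    A=np.c_[Q[w],np.ones(w.sum())]; co=np.linalg.lstsq(A,Z[w],rcond=None)[0]
    print(n,w.sum(),'wood z med %.4f slopes %s y %s'%(np.median(Z[w]),np.round(co[:2],4),np.percentile(Q[w][:,1],[1,99])))
E
```

```text
t9.00 rack x-100.2 y-141.2 z140.0 yawrel(-pi) -0.001 rp [-3.141e+00  1.000e-03] F rack [-0.1  1. ] -0.1 grip 0.0006 q6 -1.44
blue n14 shelf y 0.7 ztop 79.3 xr 33.1..50.7 | red n0 [nan nan]
top 325 wood z med 0.0555 slopes [-0.027   0.0106] y [-0.06858134  0.06943684]
scene 737 wood z med 0.0539 slopes [-0.0052 -0.0013] y [-0.07192166  0.07256447]sh.py:7: RuntimeWarning: Mean of empty slice.
  print('blue n%d shelf y %.1f ztop %.1f xr %.1f..%.1f | red n%d %s'%(k.sum(),1000*Q[k][:,1].mean()+72.1,1000*np.percentile(Z[k],80),1000*Q[k][:,0].min(),1000*Q[k][:,0].max(),r.sum(),np.round(1000*Q[r].mean(0),1)))
  ret = um.true_divide(
```

View pics/c8.png

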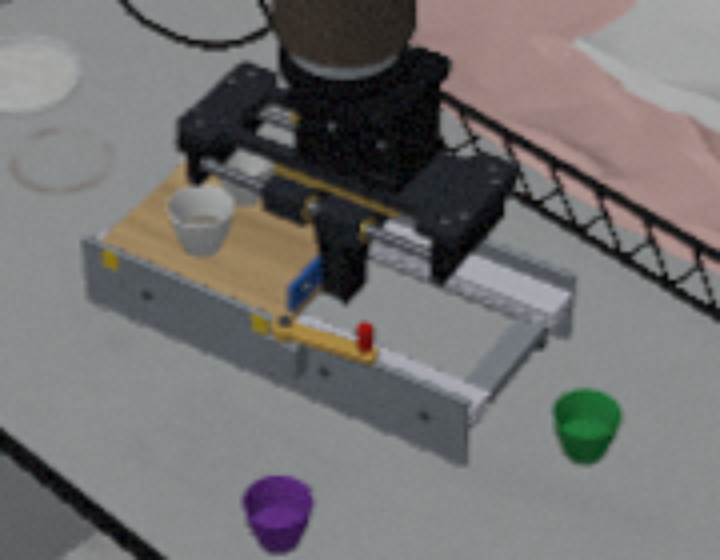

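The shelf is seated: the wood top is at about 54-55 mm (45 + 10 expected), the slopes are about 0, and y is centred at 0. The near crucible is standing at crop (200,220). The tab is at (365,335). I'll go down beside it and swing it with identical rows (-0.1 rad about the pivot each).

```bash

python3 -m crank '{"dp":[[-0.36,-0.3,0],[0,0,2.5],[0,0,2.5],[0,0,1.3],[0,0,0]],"rot":[[0,0,-0.12],[0,0,0],[0,0,0],[0,0,0],[0,0,0]],"grip":[255,255,255,255,255]}' >/dev/null
python3 st.py
python3 -m crank '{"dp":[[-0.2,0,0],[-0.2,0,0],[-0.1,0,0],[0,0,0]],"rot":[[0,0,0],[0,0,0],[0,0,0],[0,0,0]],"grip":[255,255,255,255]}' >/dev/null
python3 st.py
```

```text
t9.60 rack x-97.3 y-143.0 z74.4 yawrel(-pi) 0.120 rp [ 3.14  -0.004] F rack [0.4 0.2] -0.3 grip 0.0004 q6 -1.31
t10.00 rack x-91.0 y-142.9 z77.3 yawrel(-pi) 0.120 rp [-3.141e+00  2.000e-03] F rack [-0.1 -0. ] -0.9 grip 0.0003 q6 -1.32
```

```bash
cat > arc.py <<'E'
exec(open('st.py').read())
th=(y[2]-TH+np.pi+np.pi)%(2*np.pi)-np.pi
v=q-np.array([-82,-86]); rad=v@[np.sin(th),-np.cos(th)]; t=-v@[np.cos(th),np.sin(th)]
print('tool theta %.3f radial %.1f t %.1f'%(th,rad,t))
E
python3 -m crank '{"dp":[[-0.567,-0.127,0],[-0.567,-0.127,0],[-0.567,-0.127,0],[-0.567,-0.127,0]],"rot":[[0,0,-0.1],[0,0,-0.1],[0,0,-0.1],[0,0,-0.1]],"grip":[255,255,255,255]}' >/dev/null
python3 arc.py
python3 - <<'E'
from meas import *
s=snap('scene','scene9')
cv2.imwrite('pics/c9.png',cv2.resize(s['pixels'][160:300,250:430,::-1],None,fx=4,fy=4))
E
```

```text
t10.40 rack x-68.9 y-141.9 z77.0 yawrel(-pi) 0.524 rp [ 3.142 -0.   ] F rack [-0.6 -0.6] 0.8 grip 0.0003 q6 -0.92
tool theta 0.524 radial 55.0 t 16.6
```

View pics/c9.png

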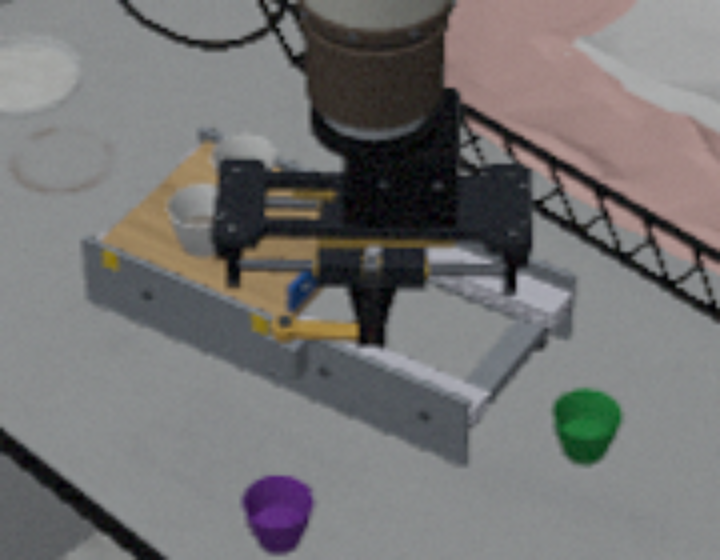

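The bar is turning with the finger (crop (330,328)), and the far end of the bar is hidden behind the finger. Continuing.

```bash

python3 -m crank '{"dp":[[-0.567,-0.127,0],[-0.567,-0.127,0],[-0.567,-0.127,0],[-0.567,-0.127,0],[-0.567,-0.127,0]],"rot":[[0,0,-0.1],[0,0,-0.1],[0,0,-0.1],[0,0,-0.1],[0,0,-0.1]],"grip":[255,255,255,255,255]}' >/dev/null
python3 arc.py
python3 -m crank '{"dp":[[-0.567,-0.127,0],[-0.567,-0.127,0],[-0.567,-0.127,0],[-0.567,-0.127,0]],"rot":[[0,0,-0.1],[0,0,-0.1],[0,0,-0.1],[0,0,-0.1]],"grip":[255,255,255,255]}' >/dev/null
python3 arc.py
```

```text
t10.95 rack x-43.3 y-128.2 z76.9 yawrel(-pi) 1.022 rp [-3.141 -0.   ] F rack [-1.2 -1.1] 0.0 grip 0.0003 q6 -0.45
tool theta 1.022 radial 55.0 t 15.8
t11.35 rack x-29.5 y-109.3 z76.9 yawrel(-pi) 1.422 rp [-3.14 -0.  ] F rack [-0.1 -1.5] -0.6 grip 0.0004 q6 -0.09
tool theta 1.422 radial 55.3 t 15.3
```

```bash

python3 -m crank '{"dp":[[-0.567,-0.127,0],[-0.28,-0.07,0],[0,0,0]],"rot":[[0,0,-0.1],[0,0,-0.05],[0,0,0]],"grip":[255,255,255]}' >/dev/null
python3 arc.py
for i in 1 2 3; do :; done
python3 -m crank '{"dp":[[-0.05,0,0],[0,0,0]],"rot":[[0,0,0],[0,0,0]],"grip":[255,255]}' >/dev/null
python3 arc.py
python3 -m crank '{"dp":[[-0.05,0,0],[0,0,0]],"rot":[[0,0,0],[0,0,0]],"grip":[255,255]}' >/dev/null
python3 arc.py
```

```text
t11.65 rack x-26.8 y-100.8 z76.9 yawrel(-pi) 1.569 rp [-3.141  0.   ] F rack [-0.9  0.1] 0.2 grip 0.0008 q6 0.04
tool theta 1.569 radial 55.2 t 14.6
t11.85 rack x-27.1 y-100.6 z76.7 yawrel(-pi) 1.568 rp [-3.141 -0.   ] F rack [-0.3  0.2] 1.0 grip 0.0006 q6 0.04
tool theta 1.568 radial 55.0 t 14.5
t12.05 rack x-27.0 y-100.2 z76.7 yawrel(-pi) 1.569 rp [-3.141 -0.   ] F rack [ 0.3 -1.6] 1.0 grip 0.0004 q6 0.04
tool theta 1.569 radial 55.0 t 14.1
```

```bash

python3 -m crank '{"dp":[[-0.05,0,0],[0,0,0]],"rot":[[0,0,0],[0,0,0]],"grip":[255,255]}' >/dev/null
python3 arc.py
python3 -m crank '{"dp":[[-0.05,0,0],[0,0,0]],"rot":[[0,0,0],[0,0,0]],"grip":[255,255]}' >/dev/null
python3 arc.py
python3 -m crank '{"dp":[[-0.05,0,0],[0,0,0]],"rot":[[0,0,0],[0,0,0]],"grip":[255,255]}' >/dev/null
python3 arc.py
```

```text
t12.25 rack x-27.0 y-100.0 z76.7 yawrel(-pi) 1.570 rp [-3.142e+00 -1.000e-03] F rack [ 0.7 -3.5] 1.1 grip 0.0003 q6 0.04
tool theta 1.570 radial 55.0 t 14.0
t12.45 rack x-27.0 y-99.9 z76.7 yawrel(-pi) 1.570 rp [-3.142e+00 -1.000e-03] F rack [-0.2 -5.7] 1.4 grip 0.0004 q6 0.04
tool theta 1.570 radial 55.0 t 13.8
t12.65 rack x-27.0 y-99.7 z76.7 yawrel(-pi) 1.570 rp [-3.142e+00 -2.000e-03] F rack [ 0.4 -7.4] -0.8 grip 0.0002 q6 0.04
tool theta 1.570 radial 55.0 t 13.7
```

The force is rising at the stop (7.4 N with no more travel). Retreating for the checks.

```bash

python3 -m crank '{"dp":[[0.5,0,0],[1,0,0],[1,0,0],[0,0,-2],[0,0,-3]],"rot":[[0,0,0],[0,0,0],[0,0,0],[0,0,0],[0,0,0]],"grip":[255,255,255,255,255]}' >/dev/null
python3 -m crank '{"dp":[[0,0,-4],[0,0,-4],[3,0.8,0],[3.5,0.8,0],[3.5,0.8,0]],"rot":[[0,0,0],[0,0,0],[0,0,0],[0,0,0],[0,0,0]],"grip":[255,255,255,255,255]}' >/dev/null
python3 -m crank '{"dp":[[3.5,0.8,0],[3.5,0.8,0],[3.5,0.8,0],[3,0.8,0],[0,0,0]],"rot":[[0,0,0],[0,0,0],[0,0,0],[0,0,0],[0,0,0]],"grip":[255,255,255,255,255]}' >/dev/null
python3 -m crank '{"dp":[[3.5,0.8,0],[3.5,0.8,0],[3.5,0.8,0],[3,0.8,0],[0,0,0]],"rot":[[0,0,0],[0,0,0],[0,0,0],[0,0,0],[0,0,0]],"grip":[255,255,255,255,255]}' >/dev/null
python3 st.py; python3 sh.py topF
python3 - <<'E'
from meas import *
c=load('topF');s=snap('scene','sceneF')
a=cv2.resize(c['pixels'][170:280,225:425,::-1],(600,330)); b=cv2.resize(s['pixels'][170:260,250:413,::-1],(600,330))
cv2.imwrite('pics/F.png',np.vstack([a,b])[:660][:600])
for n,d in(('top',c),('scene',s)):
    P=cloud(d);Q=torack(P.reshape(-1,3)).reshape(480,640,2);Z=P[...,2]
    hsv=cv2.cvtColor(d['pixels'],cv2.COLOR_RGB2HSV).astype(int)
    w=(hsv[...,0]>8)&(hsv[...,0]<22)&(hsv[...,1]>70)&(Z>.045)&(Z<.067)&(abs(Q[...,0])<.062)&(abs(Q[...,1])<.073)
    co=np.linalg.lstsq(np.c_[Q[w],np.ones(w.sum())],Z[w],rcond=None)[0]
    print(n,w.sum(),'wood z %.4f slopes %s y %s'%(np.median(Z[w]),np.round(co[:2],4),np.percentile(Q[w][:,1],[1,99])))
    red,bra,_=tabbar(d); r=red&(Z>.076)&(Z<.1)&(abs(Q[...,0])<.1)&(abs(Q[...,1]+.1)<.07); print('tab',r.sum(),np.round(Q[r].mean(0)*1000,1),'(want -26,-86)')
    for k in(-1,1):
        m=(Z>.08)&(Z<.097)&(Q[...,0]*k>.008)&(abs(Q[...,0])<.06)&(Q[...,1]>-.03)&(Q[...,1]<.07)
        print('cruc',k,m.sum(),np.round((Q[m].min(0)+Q[m].max(0))*500,1) if m.any() else '')
E
```

```text
t14.65 rack x-117.1 y-496.2 z205.0 yawrel(-pi) 1.566 rp [3.141e+00 1.000e-03] F rack [-0.1  0.1] -1.0 grip 0.0006 q6 0.69
blue n73 shelf y 0.6 ztop 77.0 xr -55.0..51.6 | red n18 [-26.6 -84.5]
top 2767 wood z 0.0553 slopes [0.0018 0.0008] y [-0.06812603  0.07193004]
tab 19 [-26.8 -84.5] (want -26,-86)
cruc -1 94 [-32.3  12.3]
cruc 1 91 [28.7 17.8]
scene 1022 wood z 0.0542 slopes [-0.0021 -0.004 ] y [-0.06089542  0.07082779]
tab 19 [-29.7 -89.2] (want -26,-86)
cruc -1 95 [-33.   10.2]
cruc 1 73 [31.6 15.6]
```

View pics/F.png

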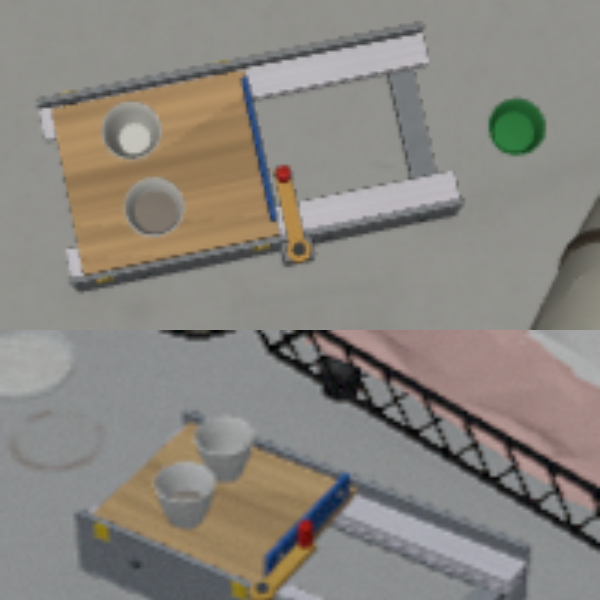

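The final picture shows the shelf seated, the bar square across behind the blue plate (tab at (283,172)), and both crucibles standing. All is clear, so I'm handing in.

```bash
python3 -c "
from bench import ctrl; print(ctrl.hand_in())"
```

```text
the job is handed in; nothing more can be done
None
```

The shelf is seated in its notches and the turn-button is fully across behind it. I handed the job in at about 15 s of the 48 s allowed. I pushed the shelf about 97 mm with the closed fingers (about 4 N) until it dropped in. I then swung the red tab round to its stop, where the force rose to 7.4 N with almost no further travel.

**Last checks:**
- **Shelf:** it lies at y ≈ +0.6 mm, its top is at 54–55 mm (55 mm expected), and the fitted slopes are at most 0.4 %, so it sits flat.
- **Turn-button:** the top camera puts the tab at (-26.7, -84.5) mm in the rack frame, where (-26, -86) is fully across. The scene camera disagrees by about 5 mm, at (-30, -89), but sees only the side of the tab. The stop force and the last picture both support fully across.
- **Crucibles:** both are standing and, by the top camera, have not shifted on the shelf.
- **Things round the rack:** the green crucible looks unmoved in the last picture. I did not re-measure the red jar, weight or stopper, and the arm met no unexpected force.

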